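# Roll a connector carrier's retainer sheet home

### The job

Take the hand roller from its cradle and roll it under steady, moderate pressure (about 12 to 15 N) along the white retainer sheet from one end to the other, until all six strips of the sheet are pressed fully home. Press on the sheet with the roller only and never load it with more than 25 N in all, then set the roller back upright in its cradle and let go. Leave everything else on the bench where it is.

Things in the scene. Friction and masses are not known exactly. Their poses are not given: they have to be found in the camera images.
- carrier: Connector carrier: aluminium plate 176 (x) x 124 (y) mm fixed to the bench, carrying a white sheet 132 (x) x 90 (y) mm over its centre. Origin: centre of its underside, on the bench; z up. The sheet is divided across into six strips, each 22 mm in x and 90 mm in y. Apart from the sheet and its platen the carrier stays below 20 mm. More than 25 N on it, press and push together, breaks the sheet.
- sheet (a point): Point over the carrier's centre, 40 mm above the bench, axes as the carrier. The platen is set to another height each time and slopes along x, neither measured: the proud sheet's top lies 26 to 54 mm above the bench, up to 5.5 mm different from end to end. The platen gives under load on springs, about 9 N per mm after the first 3 N.
- strip0 (a joint): How far the strip centred at x = -55 mm of the carrier has been pressed down: 0 = proud, 0.002 m = fully home. It starts proud, moves down under more than about 8 N and stays where it is left.
- strip1 (a joint): How far the strip centred at x = -33 mm of the carrier has been pressed down: 0 = proud, 0.002 m = fully home. It starts proud, moves down under more than about 8 N and stays where it is left.
- strip2 (a joint): How far the strip centred at x = -11 mm of the carrier has been pressed down: 0 = proud, 0.002 m = fully home. It starts proud, moves down under more than about 8 N and stays where it is left.
- strip3 (a joint): How far the strip centred at x = 11 mm of the carrier has been pressed down: 0 = proud, 0.002 m = fully home. It starts proud, moves down under more than about 8 N and stays where it is left.
- strip4 (a joint): How far the strip centred at x = 33 mm of the carrier has been pressed down: 0 = proud, 0.002 m = fully home. It starts proud, moves down under more than about 8 N and stays where it is left.
- strip5 (a joint): How far the strip centred at x = 55 mm of the carrier has been pressed down: 0 = proud, 0.002 m = fully home. It starts proud, moves down under more than about 8 N and stays where it is left.
- roller_grip (a point): Centre of the grip of the hand roller, which starts in the cradle, upright (z up): a wooden block 24 (x) x 64 (y) x 36 (z) mm on an aluminium yoke 82 mm wide (y) that holds a rubber drum below. Grasp across x, by the faces 24 mm apart; the grip's underside is 18 mm below this point. About 0.38 kg.
- axle (a point): Centre of the roller's free-turning rubber drum, 40 mm in diameter and 60 mm long, axle along y; 46 mm below the grip's centre, so the drum's lowest line is 66 mm below the grip's centre. The roller rolls along its x and looks the same both ways round.
- drum (a joint): Angle the roller's drum has turned in its yoke (rad, either sign by direction); 0 at the start. 20 mm of rolling per rad.
- cradle: Cradle for the roller, fixed to the bench: dark steel plate 70 (x) x 118 (y) mm. Origin: centre of its underside, on the bench; z up. Two grey ledges, 22 mm high with low lips to 32 mm, take the feet of the roller's yoke. The parked roller is centred, axle along the cradle's y (either way round), grip centre 80 mm above the origin, with 5 mm of play in x and 7 mm in y.
- housing_a_c (a point): Bystander: white plastic connector housing, 22 x 44 x 13 mm, lying on the bench; this point is at its middle, half-way up. Leave it where it is.
- housing_b_c (a point): Bystander: white plastic connector housing, 22 x 28 x 13 mm, lying on the bench; this point is at its middle, half-way up. Leave it where it is.
- terminal_jar_c (a point): Bystander: small closed jar, 48 mm across and 55 mm tall; this point is at its middle, half-way up. Leave it where it is.
- screwdriver_c (a point): Bystander: screwdriver lying on the bench; this point is at its middle, half-way up. Leave it where it is.
- parts_tray_c (a point): Bystander: open blue plastic tray 100 x 75 x 30 mm; this point is at its middle, half-way up. Leave it where it is.
- gauge_block_c (a point): Bystander: plain steel block 50 x 30 x 12 mm; this point is at its middle, half-way up. Leave it where it is.
- mug_c (a point): Bystander: white mug, 76 mm across and 90 mm tall; this point is at its middle, half-way up. Leave it where it is.

How it is judged:
On the way, in this order (a step that is already met when the one before it is completed fails the run):
1. the roller is lifted out of its cradle (z of roller_grip in the frame of cradle above 0.105 m), for 0.1 s.
2. the roller, pressed on the sheet, has rolled about 80 mm along it in one direction (drum turned 4 rad or more) ((value of joint drum above 4 rad or value of joint drum below -4 rad) and contact force between carrier and anything else above 3 N).
3. all six strips are home (value of joint each of strip0, strip1, strip2, strip3, strip4, strip5 above 0.0015 m), for 0.2 s.
At the end, for the whole second after the job is handed in: All six strips are pressed at least 1.5 mm of their 2 mm; the roller stands released in its cradle, grip centre within 10 mm of the cradle's centre in x and y and 75 to 86 mm above its origin, upright within 7 degrees and axle along the cradle's y within 11 degrees (all of step 3 and x of roller_grip in the frame of cradle between -0.01 and 0.01 m and y of roller_grip in the frame of cradle between -0.01 and 0.01 m and z of roller_grip in the frame of cradle between 0.075 and 0.086 m and angle between roller_grip's own z axis and vertical below 0.12 rad and angle between the y axis of roller_grip and the y axis of cradle, either way round below 0.2 rad); the robot touches nothing.
It fails at once if more than 25 N on the carrier (contact force between carrier and anything else above 25 N).
It fails at once if the gripper or arm touches the carrier (contact force between carrier and the arm above 1 N).
It fails at once if the fingers touch the carrier (contact force between carrier and the fingers above 1 N).
It fails at once if a bystander is moved by more than 25 mm (distance of any of housing_a_c, housing_b_c, terminal_jar_c, screwdriver_c, parts_tray_c, gauge_block_c, mug_c from where it was at the start of the episode above 0.025 m).
It also fails if it takes over 69 s, if anything falls off the work surface, if the arm or the gripper's body presses on something with over 40 N, if the wrist force passes 120 N, or if a joint passes its speed limit or range.

### The arm

A 6-joint arm with a two-finger parallel gripper is mounted at the origin on the work surface. World frame = base frame: x ahead of the robot, y to its left, z up, the work surface at z = 0. Lengths are in m, angles in rad, forces in N, time in s.
With the tool pointing down it reaches from about 0.35 to 0.975 m from the base axis. Payload 7.1 kg.
Tool frame: the origin (TCP) lies on the centre line of the jaws, within the pads' length; the fingertips stand 14 mm ahead of it and the grasp point (between the pads) lies 5 mm behind it; x points along the fingers, y is the direction in which the jaws open and shut, and the axes are right-handed (so a half turn about x gives the same grasp; the last joint's range is limited). The gripper opens to 88 mm and grips with 3 to 60 N. Pads are 20 mm wide; open, the fingers measure 115 mm over their backs; the gripper's body (75 mm by 178 mm) begins 61 mm behind the grasp point.
Start: joints at [-1.31, 0.423, 1.63, -0, 1.089, -0.019], TCP at [0.173, -0.601, 0.237] pointing down, gripper open.
Joint ranges: [-3, 3], [-0.9, 2.11], [0.09, 2.58], [-1.31, 4.45], [0.11, 2.69], [-2.54, 2.54]. Speed limits (rad/s): [2.39, 2.39, 3.01, 3.14, 3.14, 3.14].

### API

Orientations are given as a unit quaternion [w, x, y, z].
In Python, from cell import robot gives the robot as it stands. The module is installed in compiled form; this text tells all that it offers.
- The arm moves only by the tool apply_moves, never from a script. Its argument "commands" is a list of rows, each a list of 3 entries, a list of its own where there are three numbers: the shift along the tool's x, y, z in cm, then the turn about the tool's x in degrees, then the opening, from 0 (shut) to 1 (fully open). In form: [[[dx, dy, dz], turn, gripper], ...]. A call has 1 to 12 rows; each row shifts and turns the commanded pose from where the row before left it, along the tool's axes as they then stand; what a row does not reach is not made up. A row lasts 1/12 s, in which the tool goes at most 41.7 mm and 7.16 degrees, less where a joint would pass 70% of its speed; a pose out of reach is approached as far as the arm can. A call with a gripper value outside its range is refused whole. The fingers move at their own pace and stop on an object; "newtons" is the grip in N (left out, the last holds). Time passes only in rows, so rows that do not move let the fingers close. It gives the time, the measured TCP pose, the force and the opening at its end, in the units of the state.
- robot.get_obs(): the state, without advancing time (a new reading comes with each control period).
- robot.snapshot(name): name is "side" or "top"; returns the picture (384x512x3 uint8, red, green, blue); there is no depth.
- robot.camera_params(name): a dict with "K" (3x3 intrinsics, pixels), "world_to_cam" (4x4, takes a point from world to camera coordinates). Camera axes: x right, y down, z forward; pixel columns grow to the right and rows downward; lengths in m; the calibration is good to about 2 mm. A picture is of the moment at which its call begins. camera_params takes no time and is no camera call.
- robot.job_done(): hands the job in, once; it reports no verdict.
The state is a dict: "time_s": time; "q": joint angles; "qvel": joint speeds; "joint_torque": joint torques, N m; "tcp_pos": TCP position; "tool_rot": TCP orientation; "force": force on the tool from outside, world axes, zero at the start; "torque": the same for the moment, N m; "opening": finger opening in m.
Only numpy, scipy, OpenCV 4.12 (cv2) and the standard library are available. Lean on these libraries where they do the work, as an engineer would, in place of code of your own. Each camera call takes 0.05 s, during which the arm holds its last target. There are 200 camera calls.

## Working session

There is one attempt and no reset: what is moved stays moved. The work goes in short steps, Python scripts to look and compute and a tool call to move; the robot and the scene stay as the last step left them, time stands still between calls to the robot, and variables do not carry over. Pictures are saved under pics/ and viewed, about 8 in all and at most 12, crops included, and the job is handed in when it is done.

Besides the shell and the picture viewer there is one more tool, called after "Emit:" in YAML: its name, and indented under it one key for each argument. apply_moves: Moves the arm, as the interface text tells. Its arguments: {"type":"object","properties":{"commands":{"type":"array"},"newtons":{"type":"number"}},"required":["commands"]}

```bash
mkdir -p pics
python3 - <<'E'
from cell import robot
import cv2,numpy as np
for n in("side","top"):
    im=robot.snapshot(n); cv2.imwrite(f"pics/{n}0.png",im[:,:,::-1])
    p=robot.camera_params(n); print(n,np.round(p["K"],1).tolist(),np.round(p["world_to_cam"],4).tolist())
print(robot.get_obs())
a=cv2.imread("pics/top0.png");cv2.imwrite("pics/top0b.png",cv2.resize(a,(800,600),interpolation=cv2.INTER_CUBIC))
a=cv2.imread("pics/side0.png");cv2.imwrite("pics/side0b.png",cv2.resize(a,(800,600),interpolation=cv2.INTER_CUBIC))
E
```

```text
side [[421.2, 0.0, 259.9], [0.0, 421.2, 193.1], [0.0, 0.0, 1.0]] [[0.9826, -0.1855, -0.0014, -0.5516], [-0.0989, -0.5176, -0.8499, 0.1403], [0.157, 0.8353, -0.5269, 1.04], [0.0, 0.0, 0.0, 1.0]]
top [[352.8, 0.0, 254.0], [0.0, 352.8, 190.1], [0.0, 0.0, 1.0]] [[0.0255, -0.9997, 0.0046, -0.0017], [-0.9878, -0.0259, -0.1535, 0.5691], [0.1536, -0.0006, -0.9881, 0.8305], [0.0, 0.0, 0.0, 1.0]]
{'time_s': 0.1, 'q': array([-1.30998600e+00,  4.23758605e-01,  1.63059581e+00, -3.64448863e-05,
        1.08855259e+00, -1.89946727e-02]), 'qvel': array([ 2.43129372e-04,  8.23060444e-04, -1.92227385e-03, -3.73319452e-04,
       -5.44646947e-05,  1.27127678e-04]), 'joint_torque': array([-1.53720110e-03, -5.45619893e+01, -2.74323303e+01,  6.45843451e-02,
        1.87950575e-02, -2.91827337e-05]), 'tcp_pos': array([ 0.17250463, -0.60024107,  0.23599001]), 'tool_rot': array([-0.09814959, -0.7001297 , -0.09906944,  0.70026445]), 'force': array([ 0.28581883,  0.20483247, -0.05922844]), 'torque': array([ 0.04932067,  0.03547845, -0.0023938 ]), 'opening': 0.08799884576930266}
```

View pics/top0b.png

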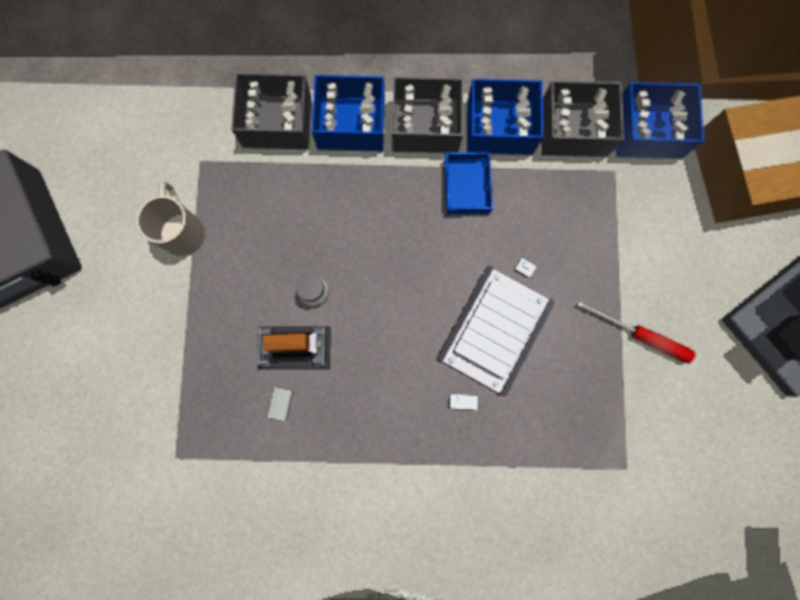

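View pics/side0b.png

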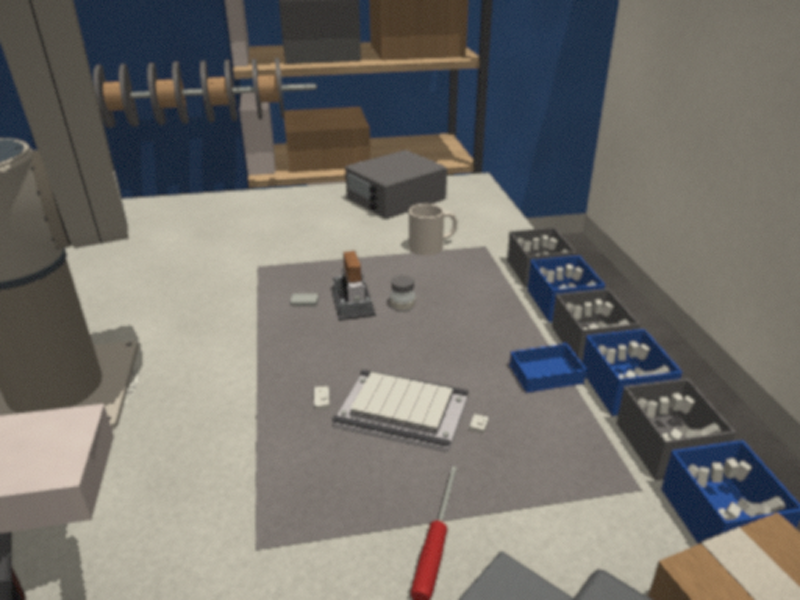

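The top view shows the roller in its cradle at about (293,347) in the enlarged picture, and the carrier at about (497,330), turned about 25°. Both are well clear of the bystanders. Next I'll view enlarged crops of these two.

Run:
```python
import cv2,numpy as np
a=cv2.imread("pics/top0.png");b=cv2.imread("pics/side0.png")
f=lambda im,x,y,w,h:cv2.resize(im[y:y+h,x:x+w],None,fx=6,fy=6,interpolation=cv2.INTER_CUBIC)
A=f(a,155,200,66,46);B=f(a,275,165,84,92);C=f(b,205,155,48,54)
D=f(b,205,230,105,60)
o=np.zeros((600,800,3),np.uint8)
o[:276,:396]=A; o[276:600,:288]=C; 
o[0:552,296:800]=np.where(o[0:552,296:800]>0,o[0:552,296:800],0)
cv2.imwrite("pics/c1.png",o[:, :400])
E=cv2.resize(D,None,fx=.8,fy=.8)
o=np.zeros((600,800,3),np.uint8)
c=np.zeros((560,800,3),np.uint8)
c[:276,:396]=A; c[:324,400:688]=C
cv2.imwrite("pics/c1.png",c[:330])
c=np.zeros((600,800,3),np.uint8)
c[:552,:504]=B; cv2.imwrite("pics/c2.png",c[:552,:504])
cv2.imwrite("pics/c3.png",D)
```

```text
(no output)
```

View pics/c1.png

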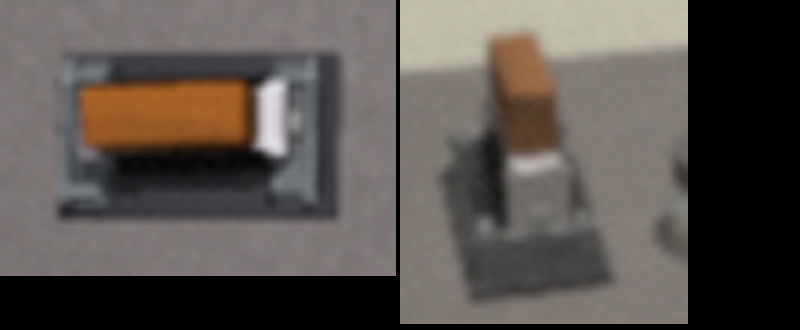

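View pics/c2.png

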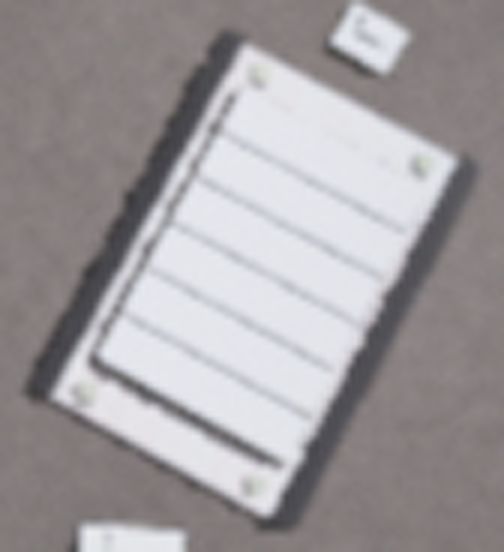

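View pics/c3.png

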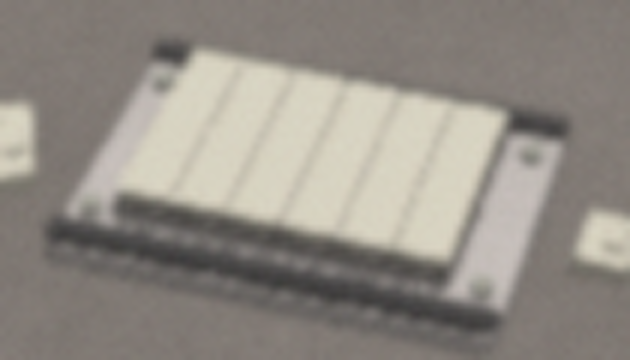

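The crops show the grip top centred at (165,115) in the top crop, and the cradle plate corners at (62,55) to (335,217). The sheet corners are readable in both views, so I'll fit the poses by reprojection.

```bash
cat > h.py <<'E'
import numpy as np
from cell import robot
P={n:(lambda p:(np.array(p["K"]),np.array(p["world_to_cam"])))(robot.camera_params(n)) for n in("side","top")}
def proj(n,X):
    K,T=P[n]; c=np.atleast_2d(X)@T[:3,:3].T+T[:3,3]; u=c@K.T; return u[:,:2]/u[:,2:]
def onz(n,uv,z):
    K,T=P[n]; R,t=T[:3,:3],T[:3,3]; d=np.c_[np.atleast_2d(uv),np.ones(len(np.atleast_2d(uv)))]@np.linalg.inv(K).T@R
    o=-R.T@t; return o+d*((z-o[2])/d[:,2])[:,None]
def crop(p,x,y,s=6): return (np.array(p,float)+.5)/s-.5+[x,y]
E
python3 - <<'E'
from h import *
from scipy.optimize import least_squares as ls
print("grip",onz("top",crop([[82,87],[248,82],[247,147],[85,147]],155,200),.098).round(4))
for z in(.004,.008):
  c=onz("top",crop([[62,55],[338,55],[335,217],[58,217]],155,200),z);print(z,c.round(4).tolist(),c.mean(0))
# sheet: ends index i=0..6 from near (robot) end; L=left(+y),R=right
BL=[[95,360],[125,316],[152,271],[178,226],[202,178],[222,132]];BR=[[283,465],[307,415],[330,367],[355,320],[382,275],[405,230]]
tp=crop(BL+BR,275,165)
sd=crop([[192,52],[240,66],[293,75],[345,84],[397,94],[450,103],[508,108],[118,197],[447,268]],205,230)
def model(p):
    x,y,a,h,s=p; c,S=np.cos(a),np.sin(a)
    f=lambda i,v:[x+c*(-.066+.022*i)-S*v,y+S*(-.066+.022*i)+c*v,h+s*(-.066+.022*i)]
    return np.array([f(i,.045) for i in range(7)]),np.array([f(i,-.045) for i in range(7)])
def res(p):
    L,R=model(p)
    return np.r_[(proj("top",np.r_[L[:6],R[:6]])-tp).ravel(),(proj("side",np.r_[L,R[[0,6]]])-sd).ravel()]
best=None
for a0 in(-.5,.5):
    r=ls(res,[.6,-.25,a0,.04,0],loss="soft_l1",x_scale=[.1,.1,.3,.01,.02])
    if best is None or r.cost<best.cost:best=r
print(best.x,best.cost,np.abs(res(best.x)).reshape(-1,2).round(1).tolist())
x,y,a,h,s=best.x
for i in(-.066,.066):print(x+np.cos(a)*i,y+np.sin(a)*i,h+s*i)
print("grip from side",)
E
```

```text
grip [[0.4997 0.2085 0.098 ]
 [0.5033 0.1451 0.098 ]
 [0.4785 0.1442 0.098 ]
 [0.4769 0.2059 0.098 ]]
0.004 [[0.5208, 0.2405, 0.004], [0.5238, 0.1224, 0.004], [0.455, 0.1206, 0.004], [0.452, 0.2378, 0.004]] [0.48788235 0.18032736 0.004     ]
0.008 [[0.5204, 0.2395, 0.008], [0.5234, 0.1219, 0.008], [0.4549, 0.1202, 0.008], [0.4519, 0.2368, 0.008]] [0.48764693 0.17958944 0.008     ]
[ 0.5255704  -0.15067557 -0.47627637  0.02502112  0.00523336] 7.129525322271736 [[0.1, 0.1], [0.8, 0.5], [1.2, 0.7], [1.5, 0.8], [1.5, 0.4], [0.8, 0.2], [0.8, 0.1], [0.9, 0.4], [1.0, 0.6], [0.8, 0.7], [0.3, 0.5], [0.4, 0.4], [0.1, 0.7], [0.4, 0.1], [0.1, 0.0], [0.1, 0.0], [0.2, 0.0], [0.2, 0.1], [0.5, 0.9], [0.8, 0.1], [0.3, 0.9]]
0.4669156583504863 -0.12041634340693187 0.02467571792132249
0.5842251493704891 -0.180934797754576 0.025366521465025396
grip from side
```

```bash
cat >> h.py <<'E'
from scipy.spatial.transform import Rotation as Ro
def state(): 
    o=robot.get_obs(); w=o["tool_rot"]; return o,Ro.from_quat(np.r_[w[1:],w[0]]).as_matrix()
def plan(pos,yaw):
    """yaw = world angle of the tool y axis (mod pi); prints shift in tool cm and turn"""
    o,R=state(); cur=np.arctan2(R[1,1],R[0,1]); d=(yaw-cur+np.pi/2)%np.pi-np.pi/2
    turn=-np.degrees(d)  # tool x points down
    print("t",round(o["time_s"],2),"tcp",o["tcp_pos"].round(4),"yaw y",round(np.degrees(cur),2),"tilt",R[:,0].round(3),"F",o["force"].round(2),"T",o["torque"].round(2),"open",round(o["opening"],4))
    print("shift cm",(R.T@(np.array(pos)-o["tcp_pos"])*100).round(2),"turn",turn.round(2),"q",o["q"].round(3))
E
python3 -c "
from h import *
plan([.4896,.176,.15],.035); print(state()[1].round(3))"
```

```text
t 0.1 tcp [ 0.1725 -0.6002  0.236 ] yaw y -73.97 tilt [-0.     0.001 -1.   ] F [ 0.29  0.2  -0.06] T [ 0.05  0.04 -0.  ] open 0.088
shift cm [  8.69 -65.84 -51.91] turn -75.97 q [-1.31   0.424  1.631 -0.     1.089 -0.019]
[[-0.     0.276 -0.961]
 [ 0.001 -0.961 -0.276]
 [-1.    -0.001  0.   ]]
```

Emit:
apply_moves:
  commands:
    - [[0, 0, 0], -6.9, 0.7]
    - [[0, 0, 0], -6.9, 0.7]
    - [[0, 0, 0], -6.9, 0.7]
    - [[0, 0, 0], -6.9, 0.7]
    - [[0, 0, 0], -6.9, 0.7]
    - [[0, 0, 0], -6.9, 0.7]
    - [[0, 0, 0], -6.9, 0.7]
    - [[0, 0, 0], -6.9, 0.7]
    - [[0, 0, 0], -6.9, 0.7]
    - [[0, 0, 0], -6.9, 0.7]
    - [[0, 0, 0], -6.9, 0.7]
    - [[0, 0, 0], 0, 0.7]
  newtons: 60

```text
time_s: 1.1
tcp_pos: [0.1725, -0.6004, 0.2363]
tool_rot: [0.509, 0.491, 0.51, -0.49]
force: [-0.2, -0.1, 0.3]
opening: 0.0616
```

```bash
python3 -c "
from h import *
plan([.4896,.176,.16],.035); print(state()[1].round(3))"
```

```text
t 1.1 tcp [ 0.1725 -0.6004  0.2363] yaw y 2.18 tilt [-0.     0.001 -1.   ] F [-0.19 -0.09  0.28] T [-0.08 -0.1  -0.02] open 0.0616
shift cm [  7.68  34.64 -76.37] turn 0.17 q [-1.31   0.423  1.63  -0.     1.089 -1.348]
[[-0.     0.999  0.038]
 [ 0.001  0.038 -0.999]
 [-1.    -0.    -0.001]]
```

Emit:
apply_moves:
  commands:
    - [[0, 2.4, -3.2], 0, 0.7]
    - [[0, 2.4, -3.2], 0, 0.7]
    - [[0, 2.4, -3.2], 0, 0.7]
    - [[0, 2.4, -3.2], 0, 0.7]
    - [[0, 2.4, -3.2], 0, 0.7]
    - [[0, 2.4, -3.2], 0, 0.7]
    - [[0, 2.4, -3.2], 0, 0.7]
    - [[0, 2.4, -3.2], 0, 0.7]
    - [[0, 2.4, -3.2], 0, 0.7]
    - [[0, 2.4, -3.2], 0, 0.7]
    - [[0, 2.4, -3.2], 0, 0.7]
    - [[0, 2.4, -3.2], 0, 0.7]

```text
time_s: 2.1
tcp_pos: [0.4482, -0.2053, 0.2367]
tool_rot: [0.507, 0.493, 0.507, -0.493]
force: [1.0, -0.9, 0.8]
opening: 0.0615
```

Emit:
apply_moves:
  commands:
    - [[0, 0.5, -3.4], 0, 0.7]
    - [[0, 0.5, -3.4], 0, 0.7]
    - [[0, 0.5, -3.4], 0, 0.7]
    - [[0, 0.5, -3.4], 0, 0.7]
    - [[0, 0.5, -3.4], 0, 0.7]
    - [[0.5, 0.5, -3.4], 0, 0.7]
    - [[1, 0.5, -3.4], 0, 0.7]
    - [[1, 0.5, -3.4], 0, 0.7]
    - [[1, 0.5, -3.4], 0, 0.7]
    - [[1, 0.5, -3.4], 0, 0.7]
    - [[1, 0.5, -3.4], 0, 0.7]
    - [[0, 0, 0], 0, 0.7]

```text
time_s: 3.1
tcp_pos: [0.4897, 0.1729, 0.1801]
tool_rot: [0.508, 0.492, 0.509, -0.492]
force: [-0.1, 0.4, -0.3]
opening: 0.0616
```

Run:
```python
from h import *
import cv2
plan([.4896,.176,.075],.035)
a=robot.snapshot("side")[:,:,::-1]; b=robot.snapshot("top")[:,:,::-1]
f=lambda im,x,y,w,h:cv2.resize(im[y:y+h,x:x+w],None,fx=5,fy=5,interpolation=cv2.INTER_CUBIC)
cv2.imwrite("pics/d.png",np.hstack([f(a,190,100,80,110),f(b,145,170,80,110)]))
```

```text
t 3.1 tcp [0.4897 0.1729 0.1801] yaw y 1.9 tilt [-0.001  0.001 -1.   ] F [-0.06  0.37 -0.32] T [-0.07 -0.07  0.05] open 0.0616
shift cm [ 1.051e+01  1.000e-02 -3.000e-01] turn -0.11 q [3.160e-01 3.480e-01 1.905e+00 1.000e-03 8.890e-01 2.820e-01]
```

View pics/d.png

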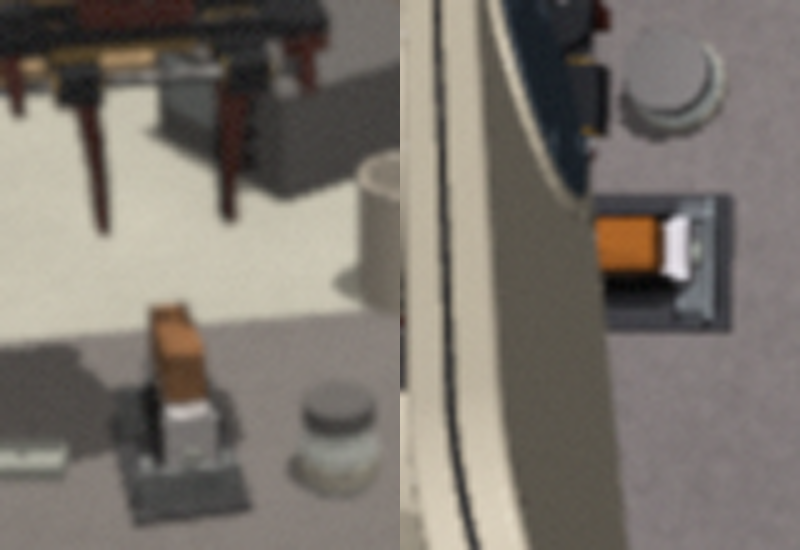

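The picture shows the fingers, with tips at side-crop (103,230) and (230,218), straddling the grip at about (175,340). The jar is clear. I'll descend and grasp.

Emit:
apply_moves:
  commands:
    - [[2.5, 0, -0.3], 0, 0.7]
    - [[2.5, 0, 0], 0, 0.7]
    - [[2.0, 0, 0], 0, 0.7]
    - [[1.5, 0, 0], 0, 0.7]
    - [[1.0, 0, 0], 0, 0.7]
    - [[0.6, 0, 0], 0, 0.7]
    - [[0.4, 0, 0], 0, 0.7]
    - [[0, 0, 0], 0, 0.7]

```text
time_s: 3.87
tcp_pos: [0.4899, 0.171, 0.0766]
tool_rot: [0.508, 0.492, 0.508, -0.492]
force: [0.1, 0.7, 0.3]
opening: 0.0616
```

Emit:
apply_moves:
  commands:
    - [[0, 0, 0], 0, 0.2]
    - [[0, 0, 0], 0, 0.1]
    - [[0, 0, 0], 0, 0]
    - [[0, 0, 0], 0, 0]
    - [[0, 0, 0], 0, 0]
    - [[0, 0, 0], 0, 0]
    - [[0, 0, 0], 0, 0]
    - [[0, 0, 0], 0, 0]
  newtons: 60

```text
time_s: 4.53
tcp_pos: [0.4904, 0.1717, 0.0771]
tool_rot: [0.509, 0.492, 0.508, -0.491]
force: [1.3, -0.4, 3.1]
opening: 0.0235
```

```bash
python3 -c "
from h import *
plan([.4896,.176,.075],.035)"
```

```text
t 4.53 tcp [0.4904 0.1717 0.0771] yaw y 1.93 tilt [ 0.001  0.    -1.   ] F [ 1.25 -0.45  3.05] T [ 0.09 -0.29 -0.07] open 0.0235
shift cm [ 0.21 -0.07 -0.43] turn -0.07 q [0.314 0.519 1.954 0.    0.667 0.28 ]
```

Emit:
apply_moves:
  commands:
    - [[-0.4, 0, 0], 0, 0]
    - [[-0.8, 0, 0], 0, 0]
    - [[-1.2, 0, 0], 0, 0]
    - [[-1.6, 0, 0], 0, 0]
    - [[-2, 0, 0], 0, 0]
    - [[-2, 0, 0], 0, 0]
    - [[0, 0, 0], 0, 0]
    - [[0, 0, 0], 0, 0]

```text
time_s: 5.2
tcp_pos: [0.4899, 0.1715, 0.1573]
tool_rot: [0.509, 0.492, 0.508, -0.491]
force: [0.5, 0.2, -4.9]
opening: 0.0238
```

Run:
```python
from h import *
import cv2
plan([.473,-.128,.12],-.476)
a=robot.snapshot("side")[:,:,::-1]
cv2.imwrite("pics/e.png",cv2.resize(a[80:210,170:300],None,fx=4,fy=4,interpolation=cv2.INTER_CUBIC))
```

```text
t 5.2 tcp [0.4899 0.1715 0.1573] yaw y 1.93 tilt [ 0.002  0.001 -1.   ] F [ 0.47  0.2  -4.89] T [-0.09 -0.06  0.02] open 0.0238
shift cm [ 3.71 -2.71 29.88] turn 29.2 q [0.314 0.382 1.922 0.    0.836 0.28 ]
```

View pics/e.png

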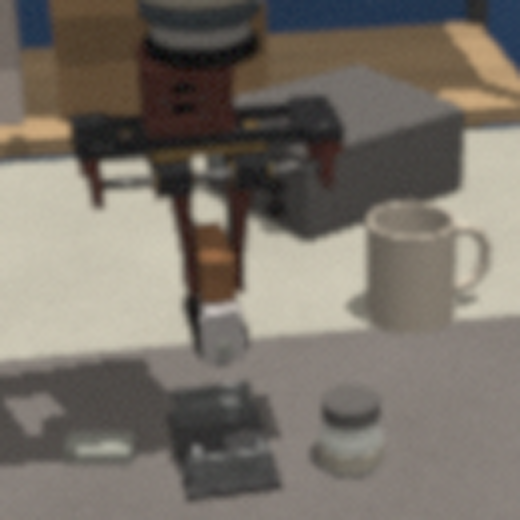

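The roller hangs upright between the fingers at about (217,300) and the cradle is empty. Now I'll move to the sheet's near (-x) end.

Emit:
apply_moves:
  commands:
    - [[0, -0.2, 1.5], 0, 0]
    - [[0, -0.3, 3], 0, 0]
    - [[0, -0.3, 3.6], 0, 0]
    - [[0, -0.3, 3.6], 0, 0]
    - [[0, -0.4, 3.6], 0, 0]
    - [[0, -0.4, 3.6], 0, 0]
    - [[0, -0.3, 3.6], 0, 0]
    - [[0, -0.3, 3.5], 0, 0]
    - [[0, -0.2, 2.5], 0, 0]
    - [[0, 0, 1.4], 0, 0]
    - [[0, 0, 0], 5.8, 0]
    - [[0, 0, 0], 5.8, 0]

```text
time_s: 6.25
tcp_pos: [0.4715, -0.1292, 0.155]
tool_rot: [-0.453, -0.541, -0.455, 0.543]
force: [-0.0, 0.5, -4.6]
opening: 0.0238
```

Emit:
apply_moves:
  commands:
    - [[0, 0, 0], 5.8, 0]
    - [[0, 0, 0], 5.8, 0]
    - [[0, 0, 0], 5.9, 0]
    - [[1, 0, 0], 0, 0]
    - [[1, 0, 0], 0, 0]
    - [[1, 0, 0], 0, 0]
    - [[0.5, 0, 0], 0, 0]
    - [[0, 0, 0], 0, 0]
    - [[0, 0, 0], 0, 0]
    - [[0, 0, 0], 0, 0]
    - [[0, 0, 0], 0, 0]

```text
time_s: 7.17
tcp_pos: [0.4732, -0.1284, 0.122]
tool_rot: [0.369, 0.604, 0.368, -0.603]
force: [0.3, -0.4, -2.4]
opening: 0.0237
```

Run:
```python
from h import *
import cv2
plan([.473,-.128,.12],-.476)
a=robot.snapshot("side")[:,:,::-1]
plan([.473,-.128,.12],-.476)
cv2.imwrite("pics/f.png",cv2.resize(a[150:300,180:330],None,fx=4,fy=4,interpolation=cv2.INTER_CUBIC))
```

```text
t 7.17 tcp [ 0.4732 -0.1284  0.122 ] yaw y -27.15 tilt [ 0.001 -0.    -1.   ] F [ 0.3  -0.39 -2.39] T [-0.06 -0.04  0.03] open 0.0237
shift cm [ 0.2  -0.04 -0.02] turn 0.12 q [-0.289  0.407  2.001  0.     0.733  0.185]
t 7.22 tcp [ 0.4732 -0.1284  0.1221] yaw y -27.15 tilt [ 0.001 -0.    -1.   ] F [-0.7   0.21 -3.48] T [-0.03 -0.04  0.01] open 0.0236
shift cm [ 0.21 -0.04 -0.02] turn 0.12 q [-0.289  0.406  2.001 -0.     0.733  0.185]
```

View pics/f.png

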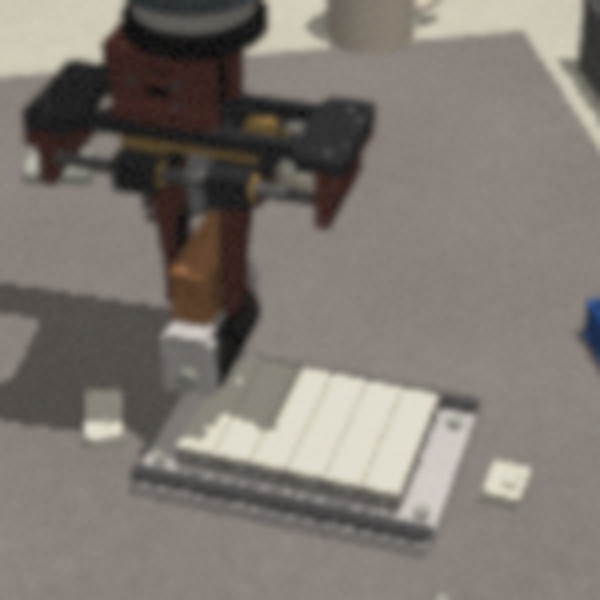

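Run:
```python
from h import *
a=-.476;c,s=np.cos(a),np.sin(a)
t=np.array([.4732,-.1284]);
for off in(0,.004,.008):
    p=t+np.array([-s,c])*(off-.041); print(off,proj("side",[*p,.079]))
```

```text
0 [[226.16271083 244.43663661]]
0.004 [[226.7941544  243.34752466]]
0.008 [[227.42121496 242.26597252]]
```

Emit:
apply_moves:
  commands:
    - [[0.8, 0, 0], 0, 0]
    - [[0.8, 0, 0], 0, 0]
    - [[0.5, 0, 0], 0, 0]
    - [[0, 0, 0], 0, 0]
    - [[0, 0, 0], 0, 0]
    - [[0, 0, 0], 0, 0]

```text
time_s: 7.72
tcp_pos: [0.4729, -0.1283, 0.1005]
tool_rot: [-0.368, -0.603, -0.369, 0.604]
force: [-0.7, -0.6, -3.9]
opening: 0.0238
```

Emit:
apply_moves:
  commands:
    - [[0.15, 0, 0], 0, 0]
    - [[0.15, 0, 0], 0, 0]
    - [[0.1, 0, 0], 0, 0]
    - [[0, 0, 0], 0, 0]
    - [[0, 0, 0], 0, 0]

```text
time_s: 8.13
tcp_pos: [0.4729, -0.1283, 0.0967]
tool_rot: [-0.369, -0.603, -0.369, 0.603]
force: [1.0, -1.3, -3.5]
opening: 0.0237
```

Emit:
apply_moves:
  commands:
    - [[0.1, 0, 0], 0, 0]
    - [[0.1, 0, 0], 0, 0]
    - [[0.05, 0, 0], 0, 0]
    - [[0, 0, 0], 0, 0]
    - [[0, 0, 0], 0, 0]

```text
time_s: 8.55
tcp_pos: [0.4728, -0.1283, 0.0941]
tool_rot: [-0.369, -0.603, -0.369, 0.603]
force: [0.4, -0.8, -4.1]
opening: 0.0238
```

Emit:
apply_moves:
  commands:
    - [[0.1, 0, 0], 0, 0]
    - [[0.05, 0, 0], 0, 0]
    - [[0.05, 0, 0], 0, 0]
    - [[0, 0, 0], 0, 0]

```text
time_s: 8.88
tcp_pos: [0.4733, -0.1285, 0.0925]
tool_rot: [0.369, 0.604, 0.368, -0.603]
force: [0.0, -0.5, 2.9]
opening: 0.024
```

Emit:
apply_moves:
  commands:
    - [[0.05, 0, 0], 0, 0]
    - [[0.05, 0, 0], 0, 0]
    - [[0, 0, 0], 0, 0]
    - [[0, 0, 0], 0, 0]

```text
time_s: 9.22
tcp_pos: [0.4733, -0.1285, 0.0914]
tool_rot: [0.369, 0.604, 0.368, -0.603]
force: [0.2, -0.5, 3.5]
opening: 0.0235
```

Strip 0 is giving at about 8 N. I'll keep going until the force climbs.

Emit:
apply_moves:
  commands:
    - [[0.05, 0, 0], 0, 0]
    - [[0.05, 0, 0], 0, 0]
    - [[0, 0, 0], 0, 0]
    - [[0, 0, 0], 0, 0]

```text
time_s: 9.55
tcp_pos: [0.4729, -0.1283, 0.0902]
tool_rot: [0.369, 0.603, 0.369, -0.603]
force: [0.6, -0.6, 4.3]
opening: 0.0236
```

Emit:
apply_moves:
  commands:
    - [[0.05, 0, 0], 0, 0]
    - [[0, 0, 0], 0, 0]
    - [[0, 0, 0], 0, 0]

```text
time_s: 9.8
tcp_pos: [0.4729, -0.1283, 0.0898]
tool_rot: [0.369, 0.603, 0.369, -0.603]
force: [-0.6, -0.2, 6.4]
opening: 0.0238
```

Emit:
apply_moves:
  commands:
    - [[0.04, 0, 0], 0, 0]
    - [[0, 0.15, 0], 0, 0]
    - [[0, 0.15, 0], 0, 0]
    - [[0, 0.15, 0], 0, 0]
    - [[0, 0, 0], 0, 0]

```text
time_s: 10.22
tcp_pos: [0.4773, -0.1305, 0.0896]
tool_rot: [0.369, 0.604, 0.368, -0.603]
force: [-0.2, 0.2, 7.6]
opening: 0.0236
```

Emit:
apply_moves:
  commands:
    - [[0.015, 0.2, 0], 0, 0]
    - [[0, 0.2, 0], 0, 0]
    - [[0, 0.2, 0], 0, 0]
    - [[0, 0, 0], 0, 0]

```text
time_s: 10.55
tcp_pos: [0.4818, -0.1329, 0.0893]
tool_rot: [-0.368, -0.603, -0.369, 0.604]
force: [-2.2, 1.5, 10.2]
opening: 0.0234
```

Emit:
apply_moves:
  commands:
    - [[0, 0.2, 0], 0, 0]
    - [[0, 0.2, 0], 0, 0]
    - [[0, 0.2, 0], 0, 0]
    - [[0, 0, 0], 0, 0]

```text
time_s: 10.88
tcp_pos: [0.4882, -0.1361, 0.0896]
tool_rot: [0.369, 0.604, 0.368, -0.603]
force: [-0.4, -1.3, 8.0]
opening: 0.0241
```

Emit:
apply_moves:
  commands:
    - [[0.01, 0.2, 0], 0, 0]
    - [[0, 0.2, 0], 0, 0]
    - [[0, 0.2, 0], 0, 0]
    - [[0, 0.1, 0], 0, 0]
    - [[0, 0, 0], 0, 0]

```text
time_s: 11.3
tcp_pos: [0.4944, -0.1393, 0.0895]
tool_rot: [0.369, 0.604, 0.368, -0.603]
force: [-0.1, -1.9, 9.1]
opening: 0.0238
```

Emit:
apply_moves:
  commands:
    - [[0, 0.2, 0], 0, 0]
    - [[0, 0.2, 0], 0, 0]
    - [[0, 0.2, 0], 0, 0]
    - [[0, 0.2, 0], 0, 0]
    - [[0, 0, 0], 0, 0]

```text
time_s: 11.72
tcp_pos: [0.5005, -0.1425, 0.0894]
tool_rot: [-0.368, -0.603, -0.369, 0.604]
force: [-3.1, 1.2, 11.2]
opening: 0.0238
```

Emit:
apply_moves:
  commands:
    - [[0, 0.2, 0], 0, 0]
    - [[0, 0.2, 0], 0, 0]
    - [[0, 0.2, 0], 0, 0]
    - [[0, 0, 0], 0, 0]

```text
time_s: 12.05
tcp_pos: [0.5069, -0.1457, 0.0896]
tool_rot: [0.369, 0.604, 0.368, -0.603]
force: [-0.0, -1.4, 9.2]
opening: 0.0235
```

Emit:
apply_moves:
  commands:
    - [[0, 0.2, 0], 0, 0]
    - [[0, 0.2, 0], 0, 0]
    - [[0, 0.2, 0], 0, 0]
    - [[0, 0.2, 0], 0, 0]
    - [[0, 0, 0], 0, 0]

```text
time_s: 12.47
tcp_pos: [0.5142, -0.1495, 0.0896]
tool_rot: [0.369, 0.604, 0.368, -0.603]
force: [0.5, -1.6, 8.2]
opening: 0.0238
```

Emit:
apply_moves:
  commands:
    - [[0.01, 0.2, 0], 0, 0]
    - [[0, 0.2, 0], 0, 0]
    - [[0, 0.2, 0], 0, 0]
    - [[0, 0.2, 0], 0, 0]
    - [[0, 0, 0], 0, 0]

```text
time_s: 12.88
tcp_pos: [0.5202, -0.1526, 0.0893]
tool_rot: [-0.368, -0.603, -0.369, 0.604]
force: [-2.6, 1.0, 11.4]
opening: 0.0236
```

Emit:
apply_moves:
  commands:
    - [[0, 0.2, 0], 0, 0]
    - [[0, 0.2, 0], 0, 0]
    - [[0, 0.2, 0], 0, 0]
    - [[0, 0, 0], 0, 0]

```text
time_s: 13.22
tcp_pos: [0.5265, -0.1558, 0.0895]
tool_rot: [0.369, 0.604, 0.368, -0.603]
force: [-1.0, -1.6, 9.0]
opening: 0.0239
```

Emit:
apply_moves:
  commands:
    - [[0.005, 0.2, 0], 0, 0]
    - [[0, 0.2, 0], 0, 0]
    - [[0, 0.2, 0], 0, 0]
    - [[0, 0.2, 0], 0, 0]
    - [[0, 0, 0], 0, 0]

```text
time_s: 13.63
tcp_pos: [0.5337, -0.1596, 0.0895]
tool_rot: [0.369, 0.604, 0.368, -0.603]
force: [-0.1, -1.2, 9.4]
opening: 0.0238
```

```bash
python3 -c "
from h import *
plan([.5745,-.1803,.0895],-.476)"
```

```text
t 13.63 tcp [ 0.5337 -0.1596  0.0895] yaw y -27.18 tilt [ 0.001 -0.001 -1.   ] F [-0.08 -1.21  9.41] T [-0.23 -0.05 -0.06] open 0.0238
shift cm [ 0.01  4.57 -0.02] turn 0.09 q [-0.312  0.537  1.868 -0.     0.735  0.163]
```

Emit:
apply_moves:
  commands:
    - [[0, 0.2, 0], 0, 0]
    - [[0, 0.2, 0], 0, 0]
    - [[0, 0.2, 0], 0, 0]
    - [[0, 0.2, 0], 0, 0]
    - [[0, 0, 0], 0, 0]

```text
time_s: 14.05
tcp_pos: [0.5396, -0.1626, 0.0891]
tool_rot: [-0.368, -0.603, -0.369, 0.604]
force: [-2.3, 0.5, 9.1]
opening: 0.0235
```

Emit:
apply_moves:
  commands:
    - [[0, 0.2, 0], 0, 0]
    - [[0, 0.2, 0], 0, 0]
    - [[0, 0.2, 0], 0, 0]
    - [[0, 0, 0], 0, 0]

```text
time_s: 14.38
tcp_pos: [0.5459, -0.1658, 0.0893]
tool_rot: [0.369, 0.604, 0.368, -0.603]
force: [0.0, -0.6, 7.3]
opening: 0.0235
```

Net is down to about 11 N, so I'll lower 0.2 mm.

Emit:
apply_moves:
  commands:
    - [[0.02, 0.2, 0], 0, 0]
    - [[0, 0.2, 0], 0, 0]
    - [[0, 0.2, 0], 0, 0]
    - [[0, 0.2, 0], 0, 0]
    - [[0, 0, 0], 0, 0]

```text
time_s: 14.8
tcp_pos: [0.5532, -0.1695, 0.0892]
tool_rot: [0.369, 0.604, 0.368, -0.603]
force: [-0.1, -1.0, 7.0]
opening: 0.0234
```

Emit:
apply_moves:
  commands:
    - [[0.01, 0.2, 0], 0, 0]
    - [[0, 0.2, 0], 0, 0]
    - [[0, 0.2, 0], 0, 0]
    - [[0, 0.2, 0], 0, 0]
    - [[0, 0, 0], 0, 0]

```text
time_s: 15.22
tcp_pos: [0.559, -0.1726, 0.0886]
tool_rot: [-0.368, -0.603, -0.369, 0.604]
force: [-2.4, 0.6, 7.5]
opening: 0.0237
```

Emit:
apply_moves:
  commands:
    - [[0.03, 0.2, 0], 0, 0]
    - [[0, 0.2, 0], 0, 0]
    - [[0, 0.2, 0], 0, 0]
    - [[0, 0, 0], 0, 0]

```text
time_s: 15.55
tcp_pos: [0.5654, -0.1758, 0.0887]
tool_rot: [0.369, 0.604, 0.368, -0.603]
force: [-0.7, -0.8, 7.6]
opening: 0.0236
```

Emit:
apply_moves:
  commands:
    - [[0.01, 0.2, 0], 0, 0]
    - [[0, 0.2, 0], 0, 0]
    - [[0, 0.2, 0], 0, 0]
    - [[0, 0.2, 0], 0, 0]
    - [[0, 0, 0], 0, 0]

```text
time_s: 15.97
tcp_pos: [0.5727, -0.1795, 0.0886]
tool_rot: [0.369, 0.604, 0.368, -0.603]
force: [0.5, -1.6, 5.9]
opening: 0.0238
```

Emit:
apply_moves:
  commands:
    - [[0.03, 0, 0], 0, 0]
    - [[0.02, 0, 0], 0, 0]
    - [[0, 0, 0], 0, 0]
    - [[0, 0, 0], 0, 0]

```text
time_s: 16.3
tcp_pos: [0.5727, -0.1795, 0.0883]
tool_rot: [0.369, 0.604, 0.368, -0.603]
force: [-0.2, -1.3, 7.9]
opening: 0.0238
```

Emit:
apply_moves:
  commands:
    - [[0.03, 0, 0], 0, 0]
    - [[0, 0.2, 0], 0, 0]
    - [[0, 0, 0], 0, 0]
    - [[0, 0, 0], 0, 0]

```text
time_s: 16.63
tcp_pos: [0.5746, -0.1805, 0.0881]
tool_rot: [0.369, 0.604, 0.368, -0.603]
force: [-0.2, -0.4, 8.1]
opening: 0.0235
```

Emit:
apply_moves:
  commands:
    - [[0.02, -0.2, 0], 0, 0]
    - [[0, -0.2, 0], 0, 0]
    - [[0, -0.2, 0], 0, 0]
    - [[0, -0.2, 0], 0, 0]
    - [[0, 0, 0], 0, 0]

```text
time_s: 17.05
tcp_pos: [0.5673, -0.1768, 0.0881]
tool_rot: [0.369, 0.604, 0.368, -0.603]
force: [-0.2, -0.6, 9.9]
opening: 0.0234
```

Emit:
apply_moves:
  commands:
    - [[-0.01, -0.25, 0], 0, 0]
    - [[0, -0.25, 0], 0, 0]
    - [[0, -0.25, 0], 0, 0]
    - [[0, -0.25, 0], 0, 0]
    - [[0, 0, 0], 0, 0]

```text
time_s: 17.47
tcp_pos: [0.5585, -0.1722, 0.0883]
tool_rot: [0.369, 0.604, 0.368, -0.603]
force: [-0.1, 0.0, 12.1]
opening: 0.0238
```

Emit:
apply_moves:
  commands:
    - [[-0.01, -0.25, 0], 0, 0]
    - [[0, -0.25, 0], 0, 0]
    - [[0, -0.25, 0], 0, 0]
    - [[0, -0.25, 0], 0, 0]
    - [[0, 0, 0], 0, 0]

```text
time_s: 17.88
tcp_pos: [0.5497, -0.1677, 0.0885]
tool_rot: [0.369, 0.604, 0.368, -0.603]
force: [-1.0, -0.7, 12.6]
opening: 0.0237
```

Emit:
apply_moves:
  commands:
    - [[-0.03, -0.25, 0], 0, 0]
    - [[-0.01, -0.25, 0], 0, 0]
    - [[0, -0.25, 0], 0, 0]
    - [[0, -0.25, 0], 0, 0]
    - [[0, 0, 0], 0, 0]

```text
time_s: 18.3
tcp_pos: [0.5408, -0.1631, 0.0888]
tool_rot: [0.369, 0.604, 0.368, -0.603]
force: [-0.3, -1.2, 10.9]
opening: 0.0238
```

Emit:
apply_moves:
  commands:
    - [[-0.01, -0.25, 0], 0, 0]
    - [[0, -0.25, 0], 0, 0]
    - [[0, -0.25, 0], 0, 0]
    - [[0, -0.25, 0], 0, 0]
    - [[0, 0, 0], 0, 0]

```text
time_s: 18.72
tcp_pos: [0.5319, -0.1585, 0.089]
tool_rot: [0.369, 0.604, 0.368, -0.603]
force: [-0.5, -1.2, 13.7]
opening: 0.0238
```

Emit:
apply_moves:
  commands:
    - [[-0.03, -0.25, 0], 0, 0]
    - [[-0.03, -0.25, 0], 0, 0]
    - [[0, -0.25, 0], 0, 0]
    - [[0, -0.25, 0], 0, 0]
    - [[0, 0, 0], 0, 0]

```text
time_s: 19.13
tcp_pos: [0.5228, -0.1538, 0.0893]
tool_rot: [0.369, 0.604, 0.368, -0.603]
force: [-1.0, -1.4, 11.2]
opening: 0.0234
```

Emit:
apply_moves:
  commands:
    - [[-0.01, -0.25, 0], 0, 0]
    - [[0, -0.25, 0], 0, 0]
    - [[0, -0.25, 0], 0, 0]
    - [[0, -0.25, 0], 0, 0]
    - [[0, 0, 0], 0, 0]

```text
time_s: 19.55
tcp_pos: [0.5138, -0.1492, 0.0894]
tool_rot: [0.369, 0.604, 0.368, -0.603]
force: [-0.9, -0.3, 10.8]
opening: 0.024
```

Emit:
apply_moves:
  commands:
    - [[-0.015, -0.25, 0], 0, 0]
    - [[0, -0.25, 0], 0, 0]
    - [[0, -0.25, 0], 0, 0]
    - [[0, -0.25, 0], 0, 0]
    - [[0, 0, 0], 0, 0]

```text
time_s: 19.97
tcp_pos: [0.5048, -0.1446, 0.0894]
tool_rot: [0.369, 0.604, 0.368, -0.603]
force: [-1.5, -0.3, 10.6]
opening: 0.024
```

Emit:
apply_moves:
  commands:
    - [[-0.01, -0.25, 0], 0, 0]
    - [[0, -0.25, 0], 0, 0]
    - [[0, -0.25, 0], 0, 0]
    - [[0, -0.25, 0], 0, 0]
    - [[0, 0, 0], 0, 0]

```text
time_s: 20.38
tcp_pos: [0.4958, -0.14, 0.0894]
tool_rot: [0.369, 0.604, 0.368, -0.603]
force: [-1.8, -0.4, 9.9]
opening: 0.0235
```

Emit:
apply_moves:
  commands:
    - [[-0.01, -0.25, 0], 0, 0]
    - [[0, -0.25, 0], 0, 0]
    - [[0, -0.25, 0], 0, 0]
    - [[0, -0.25, 0], 0, 0]
    - [[0, 0, 0], 0, 0]

```text
time_s: 20.8
tcp_pos: [0.4868, -0.1353, 0.0894]
tool_rot: [0.369, 0.604, 0.368, -0.603]
force: [-0.8, 0.0, 9.3]
opening: 0.0239
```

Force is steady at about 13–14 N net. I'll finish the return, hold, then lift.

Emit:
apply_moves:
  commands:
    - [[0.01, -0.25, 0], 0, 0]
    - [[0, -0.25, 0], 0, 0]
    - [[0, -0.25, 0], 0, 0]
    - [[0, -0.25, 0], 0, 0]
    - [[0, -0.25, 0], 0, 0]
    - [[0, 0, 0], 0, 0]

```text
time_s: 21.3
tcp_pos: [0.4756, -0.1296, 0.0892]
tool_rot: [0.369, 0.604, 0.368, -0.603]
force: [-0.7, -0.0, 9.6]
opening: 0.0236
```

Emit:
apply_moves:
  commands:
    - [[-0.2, 0, 0], 0, 0]
    - [[-0.8, 0, 0], 0, 0]
    - [[-1.5, 0, 0], 0, 0]
    - [[-2.2, 0, 0], 0, 0]
    - [[-2.2, 0, 0], 0, 0]
    - [[0, 0, 0], -5.8, 0]
    - [[0, 0, 0], -5.8, 0]
    - [[0, 0, 0], -5.8, 0]
    - [[0, 0, 0], -5.8, 0]
    - [[0, 0, 0], -5.9, 0]
    - [[0, 0, 0], 0, 0]
    - [[0, 0, 0], 0, 0]

```text
time_s: 22.3
tcp_pos: [0.4748, -0.1294, 0.1574]
tool_rot: [0.507, 0.492, 0.508, -0.493]
force: [-0.6, 0.8, -3.7]
opening: 0.0238
```

Run:
```python
from h import *
plan([.4897,.1717,.157],.0336)
```

```text
t 22.3 tcp [ 0.4748 -0.1294  0.1574] yaw y 1.76 tilt [-0.002  0.    -1.   ] F [-0.58  0.85 -3.73] T [-0.09 -0.07  0.02] open 0.0238
shift cm [  0.06   2.41 -30.05] turn -0.17 q [-0.29   0.348  1.977  0.     0.818 -0.321]
```

Emit:
apply_moves:
  commands:
    - [[0, 0.1, -1.5], 0, 0]
    - [[0, 0.3, -3], 0, 0]
    - [[0, 0.3, -3.6], 0, 0]
    - [[0, 0.3, -3.6], 0, 0]
    - [[0, 0.3, -3.6], 0, 0]
    - [[0, 0.3, -3.6], 0, 0]
    - [[0, 0.3, -3.6], 0, 0]
    - [[0, 0.3, -3.6], 0, 0]
    - [[0, 0.2, -2.5], 0, 0]
    - [[0, 0, -1.4], 0, 0]
    - [[0, 0, 0], 0, 0]
    - [[0, 0, 0], 0, 0]

```text
time_s: 23.3
tcp_pos: [0.4888, 0.1713, 0.1575]
tool_rot: [0.508, 0.491, 0.508, -0.492]
force: [0.3, 1.1, -3.6]
opening: 0.0241
```

Run:
```python
from h import *
import cv2
plan([.4904,.1717,.0775],.0336)
a=robot.snapshot("side")[:,:,::-1]
cv2.imwrite("pics/g.png",np.hstack([cv2.resize(a[90:220,170:270],None,fx=4,fy=4,interpolation=cv2.INTER_CUBIC),cv2.resize(a[210:340,210:310],None,fx=4,fy=4,interpolation=cv2.INTER_CUBIC)]))
```

```text
t 23.3 tcp [0.4888 0.1713 0.1575] yaw y 1.92 tilt [-0.001 -0.001 -1.   ] F [ 0.33  1.08 -3.63] T [-0.13 -0.07  0.03] open 0.0241
shift cm [ 8.    0.17 -0.03] turn -0.0 q [ 0.314  0.381  1.922 -0.     0.839  0.281]
```

View pics/g.png

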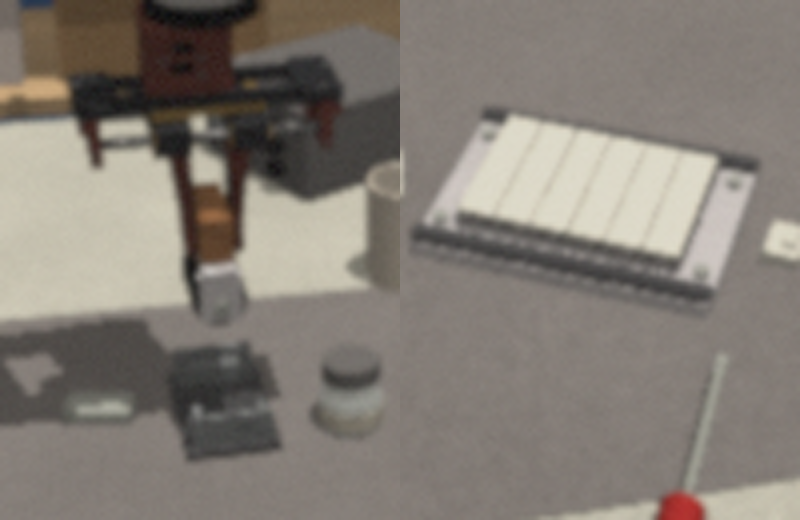

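The roller still hangs upright over the empty cradle at about (215,295). The sheet's strips look level, with no step along the edge from (465,215) to (680,262). Now I'll lower it.

Emit:
apply_moves:
  commands:
    - [[1.5, 0.1, 0], 0, 0]
    - [[1.8, 0, 0], 0, 0]
    - [[1.5, 0, 0], 0, 0]
    - [[1.2, 0, 0], 0, 0]
    - [[0.8, 0, 0], 0, 0]
    - [[0.4, 0, 0], 0, 0]
    - [[0.2, 0, 0], 0, 0]
    - [[0.2, 0, 0], 0, 0]
    - [[0.1, 0, 0], 0, 0]
    - [[0, 0, 0], 0, 0]
    - [[0, 0, 0], 0, 0]

```text
time_s: 24.27
tcp_pos: [0.4907, 0.1711, 0.0813]
tool_rot: [0.509, 0.492, 0.508, -0.491]
force: [0.7, 0.3, -3.1]
opening: 0.0237
```

Emit:
apply_moves:
  commands:
    - [[0.1, 0, 0], 0, 0]
    - [[0.1, 0, 0], 0, 0]
    - [[0.1, 0, 0], 0, 0]
    - [[0.05, 0, 0], 0, 0]
    - [[0, 0, 0], 0, 0]
    - [[0, 0, 0], 0, 0]

```text
time_s: 24.77
tcp_pos: [0.4904, 0.171, 0.0773]
tool_rot: [0.508, 0.491, 0.508, -0.492]
force: [-0.1, -0.0, -3.5]
opening: 0.0236
```

Emit:
apply_moves:
  commands:
    - [[0.05, 0, 0], 0, 0]
    - [[0.05, 0, 0], 0, 0]
    - [[0, 0, 0], 0, 0]
    - [[0, 0, 0], 0, 0]

```text
time_s: 25.1
tcp_pos: [0.4905, 0.171, 0.0771]
tool_rot: [0.508, 0.492, 0.508, -0.491]
force: [-1.2, -0.6, 6.2]
opening: 0.0237
```

Seated: the net reading is about +10 N at the pick height. I'll open and retreat straight up.

Emit:
apply_moves:
  commands:
    - [[0, 0, 0], 0, 0.3]
    - [[0, 0, 0], 0, 0.5]
    - [[0, 0, 0], 0, 0.6]
    - [[0, 0, 0], 0, 0.65]
    - [[0, 0, 0], 0, 0.65]
    - [[0, 0, 0], 0, 0.65]

```text
time_s: 25.6
tcp_pos: [0.4904, 0.171, 0.0763]
tool_rot: [0.508, 0.491, 0.508, -0.492]
force: [0.1, -0.4, -0.4]
opening: 0.0548
```

Emit:
apply_moves:
  commands:
    - [[-0.5, 0, 0], 0, 0.65]
    - [[-1.5, 0, 0], 0, 0.65]
    - [[-2.5, 0, 0], 0, 0.65]
    - [[-3, 0, 0], 0, 0.65]
    - [[-3, 0, 0], 0, 0.65]
    - [[-3, 0, 0], 0, 0.65]
    - [[0, -3, 0], 0, 0.65]
    - [[0, -3, 0], 0, 0.65]
    - [[0, 0, 0], 0, 0.65]
    - [[0, 0, 0], 0, 0.65]

```text
time_s: 26.43
tcp_pos: [0.4294, 0.1689, 0.2118]
tool_rot: [0.509, 0.491, 0.508, -0.491]
force: [-0.2, -0.4, -0.6]
opening: 0.0572
```

Run:
```python
from h import *
import cv2
a=robot.snapshot("side")[:,:,::-1];b=robot.snapshot("top")[:,:,::-1]
f=lambda im,x,y,w,h:cv2.resize(im[y:y+h,x:x+w],None,fx=6,fy=6,interpolation=cv2.INTER_CUBIC)
c=np.zeros((330,790,3),np.uint8);c[:276,:396]=f(b,155,200,66,46);c[:324,400:688]=f(a,205,155,48,54)
cv2.imwrite("pics/h.png",c); plan([.49,.17,.2],.03)
```

```text
t 26.53 tcp [0.4314 0.1692 0.2118] yaw y 1.94 tilt [ 0.001  0.    -1.   ] F [-0.42 -0.01  0.7 ] T [-0.06 -0.12 -0.03] open 0.057
shift cm [1.19 5.86 0.12] turn 0.22 q [ 0.348  0.22   1.999 -0.     0.921  0.314]
```

View pics/h.png

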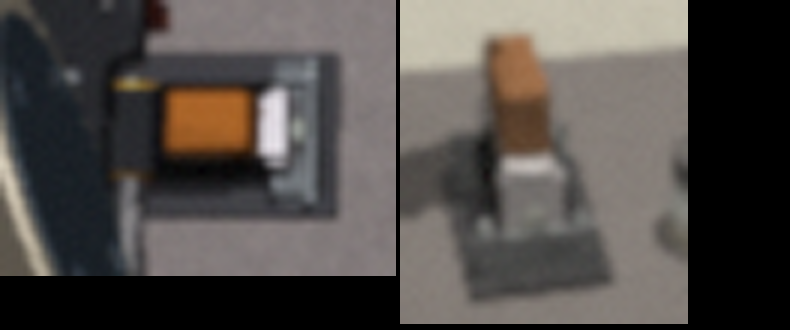

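The roller stands upright and released in the cradle. The right end of the grip is at (252,121) in the top crop, within 1 px of where it started, and the robot is clear. I'm handing in.

```bash
python3 -c "
from cell import robot
robot.job_done()"
```

```text
the job is handed in; nothing more can be done
```

I rolled the hand roller along the sheet from one end to the other and back, set it back in its cradle, and handed the job in at about 26.5 s. No verdict was reported.

- **Force on the sheet:** The net downward force read at the stops was mostly 11–15 N. It dropped to about 10 N near the far end of the outward pass and peaked at about 17.6 N on the way back. That is outside the 12–15 N target at times but under the 25 N limit. I only read the force between moves, so a short spike in between could have gone unseen.
- **Strips:** I had no direct reading of the strip joints. The first strip gave way at about 8 N and sank roughly 2 mm before the force climbed. The return pass met no proud steps, and the side picture showed the sheet level.
- **Roller:** The last pictures show it upright and released, about 1–2 mm from where it started. By my estimate it is within 2 mm of the cradle's centre in x and about 6 mm off in y, against a limit of 10 mm. The y offset was mostly there at the start.
- **Other items:** The gripper was well above everything at hand-in. I brushed against none of the other items that I know of, but I did not take a full final picture to check each one.

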